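Dispense one brass blank and push it onto the square block

ROBOT

A 6-joint arm with a two-finger parallel gripper is mounted at the origin on the work surface. World frame = base frame: x ahead of the robot, y to its left, z up, the work surface at z = 0. Lengths are in mm, angles in rad, forces in N, time in s.
With the tool pointing down it reaches from about 275 to 750 mm from the base axis. Payload 10.2 kg.
Tool frame: the origin (TCP) lies between the finger pads; the fingertips stand 22 mm ahead of it and the grasp point (between the pads) lies 3 mm ahead of it (ctrl.nose_length is the distance from the TCP to the fingertips, in mm); y points along the fingers, z is the direction in which the jaws open and shut, and the axes are right-handed (so a half turn about y gives the same grasp; the last joint's range is limited). The gripper opens to 85 mm and grips with 20 to 120 N. Pads are 22 mm wide; open, the fingers measure 114 mm over their backs; the gripper's body (76 mm by 85 mm) begins 54 mm behind the grasp point. The pads swing forward as they close: fully open they stand 13 mm farther back than shut.
Start: joints at [-1.354, 0.313, 1.498, -0, 1.331, -0.223], TCP at [223.512, -475.051, 253.294] pointing down, gripper open.
Joint ranges: [-2.94, 2.94], [-0.97, 2.17], [0.19, 2.56], [-1.23, 4.37], [0.02, 3.11], [-2.88, 2.88]. Speed limits (rad/s): [2.39, 2.39, 3.01, 3.14, 3.14, 3.14].

INTERFACE

Orientations are given as a unit quaternion [w, x, y, z].
In Python, from rig import ctrl, eyes, models gives the robot as it stands.
- The arm moves only by the shell command python3 -m crank 'ROWS' [FORCE]. ROWS is JSON, a list of rows, each an object with "dp": the shift along the tool's x, y, z in mm, a list of three; "roll": the turn about the tool's y in rad; "gripper": the closure in counts, from 0 (fully open) to 255 (shut). A call has 1 to 10 rows; each row is the pose to reach, as a shift and turn from the pose commanded when the call began, along the tool's axes at that moment; what a row does not reach only later rows make up. A row lasts 1/12 s, in which the tool goes at most 41.7 mm and 7.16 degrees, less where a joint would pass 70% of its speed; a pose out of reach is approached as far as the arm can. A call with a gripper value outside its range is refused whole. The fingers move at their own pace and stop on an object; FORCE is the grip in N (left out, the last holds). Time passes only in rows, so rows that repeat a pose let the fingers close. It gives the time, the measured TCP pose, the force and the opening at its end, in the units of the state.
- ctrl.sense(): the state, without advancing time (a new reading comes with each control period).
- eyes.capture(name): name is "scene" or "top" or "wrist"; returns a dict with "color" (400x640x3 uint8, red, green, blue), "fx", "fy", "cx", "cy" (pixels), "R" (3x3) and "t" (3): a world point X has camera coordinates R X + t. Camera axes: x right, y down, z forward; pixel columns grow to the right and rows downward; lengths in mm; the calibration is good to about 2 mm. A picture is of the moment at which its call begins. There is no depth.
- ctrl.finish_job(): hands the job in, once; it reports no verdict.
Trained networks look in a picture, given as the dict that the camera call returned (one of the last four; its "shot" number tells which), for a name from the list of things; names that differ only in an ending like _2 or _b are one class to them, and where a whole thing is asked for, a point or a joint stands for the part that bears it (a point fixed in the world has none). Each returns a list of dicts, best first, with "confidence" (0 to 1); they miss things now and then, are a little off and sometimes report something else, mostly with a low value. They report only what shows in the picture. A call takes as long as a camera call. They do not tell look-alikes from the thing itself.
- models.spot_in(picture, label): "extent" ([centre column, centre row, width, height] in pixels, round what is visible of it).
- models.spot_point(picture, label): "centre" ([column, row] in pixels: a listed point, or the origin of a listed thing).
The state is a dict: "time_s": time; "joints": joint angles; "dq": joint speeds; "tau": joint torques, N m; "eef_pos": TCP position; "ee_rot": TCP orientation; "force": force on the tool from outside, world axes, zero at the start; "wrist_torque": the same for the moment, N m; "grip_width": opening from 0.0 (shut) to 1.0 (fully open).
Only numpy, scipy, OpenCV 4.12 (cv2) and the standard library are available. Lean on these libraries where they do the work, as an engineer would, in place of code of your own. Each camera call takes 0.05 s, during which the arm holds its last target. There are 200 camera calls.

TASK

Press the black plunger of the blank dispenser fully down once and let it spring back, so that a single brass disc comes out onto the apron; then push that disc sideways with the fingertips until it lies flat and wholly on the square steel block beside the apron (not the round wooden one). Only press and push: do not lift the disc, leave the other discs in the dispenser, and leave everything else on the bench where it is.

Things in the scene. Friction and masses are not known exactly. Their poses are not given: they have to be found in the camera images.
- dispenser: Fixed dispenser for brass disc blanks. Origin: on the bench under the tower's axis; x points out of the outlet, y to its left, z up. Level floor 21 mm above the bench, 56 mm wide behind the tower, 90 mm in front (apron). Grey housing, 46 x 40 mm, top at 55 mm, centred at x = -52 mm, carries the plunger. Each full press pushes the bottom disc out onto the apron; on release the next drops.
- apron (a point): On the floor of the apron, in front of the outlet, where the centre of the dispensed disc comes to lie (x = 42 mm from the tower's axis; it may slide on by up to 24 mm). The apron runs from x = 0 to 84 mm and y = -45 to +45 mm of the dispenser, is open at both sides (y) and has a lip 5 mm high at its far end, from x = 79 mm. Axes as the dispenser's.
- tower_top (a point): Centre of the open top of the square magazine tower, 34 x 34 mm, 61 mm above the bench, which holds the stack of four discs (6 mm each, from 21 mm up). Axes as the dispenser's.
- plunger (a joint): Plunger travel, m: 0 up (at rest), 0.018 fully pressed down, moves straight down. Spring: 3 N at the start, about 7 N fully down, plus some damping (about 25 N per m/s); it returns by itself when released.
- plunger_top (a point): Centre of the flat top of the black round plunger knob, 28 mm diameter; 84 mm above the bench when up. It moves down with the plunger.
- disc0: The bottom disc of the stack, the one to be dispensed: brass disc blank, 26 mm diameter, 6 mm thick, about 27 g, lying flat, loose. Origin: centre of its underside (21 mm above the bench while on the dispenser, 20 mm on a block), z along the disc's axis.
- square_block: Square steel bench block, 90 x 90 x 20 mm, fixed, standing at one side of the apron (left or right, it varies), its sides parallel to the dispenser's, 2 to 5 mm from the apron's side edge; its top is 1 mm lower than the apron floor, so that a disc slides across onto it. Origin: centre of its underside; top 20 mm above it.
- round_block: Round wooden block, 90 mm diameter, 20 mm high, fixed, at the other side of the apron. Not the place for the disc. Origin: centre of its underside.
- disc1: Disc number 2 from the bottom of the stack, same as disc0; stays in the tower. Origin: centre of its underside.
- disc2: Disc number 3 from the bottom of the stack, same as disc0; stays in the tower. Origin: centre of its underside.
- disc3: Disc number 4 from the bottom of the stack, same as disc0; stays in the tower. Origin: centre of its underside.
- wax: Bystander, loose: cream-white wax block, 30 x 30 x 35 mm high. Origin: centre of its underside.
- jar: Bystander, loose: small closed glass jar, 44 mm diameter, 50 mm high. Origin: centre of its underside.
- bangle: Bystander, loose: brass bangle ring lying flat, 66 mm diameter, 8 mm high. Origin: centre of its underside.
- mallet: Bystander, loose: hammer lying on the bench, 240 mm long. Origin: centre of its underside (near the middle of its length).
- mug: Bystander, loose: terracotta-coloured mug, 84 mm diameter, 85 mm high. Origin: centre of its underside.
- bowl: Bystander, loose: white bowl, 110 mm diameter, 45 mm high. Origin: centre of its underside.
- can: Bystander, loose: tall closed can, 64 mm diameter, 150 mm high. Origin: centre of its underside.
Things that resemble listed ones, but are neither listed nor needed, are in the scene too. Leave any turquoise look-alike of the square_block alone.

How it is judged:
By the outcome, as a careful person would: the job done as asked, in the order asked, and still so for the second after the job is handed in, with the robot touching nothing.
It also fails if it takes over 48 s, if anything falls off the work surface, if the arm or the gripper's body presses on something with over 40 N, if the wrist force passes 120 N, or if a joint passes its speed limit or range.

## Working session

There is one attempt and no reset: what is moved stays moved. The work goes in short steps, Python scripts to look and compute and a shell command to move; the robot and the scene stay as the last step left them, time stands still between calls to the robot, and variables do not carry over. Pictures are saved under pics/ and viewed, about 8 in all and at most 12, crops included, and the job is handed in when it is done.

```bash
mkdir -p pics; ls
cat > h.py <<'E'
import numpy as np, cv2
from scipy.spatial.transform import Rotation as Ro
from rig import ctrl, eyes, models
def save(p,n,crop=None,s=1):
    im=cv2.cvtColor(p["color"],cv2.COLOR_RGB2BGR)
    if crop: a,b,c,d=crop; im=im[b:d,a:c]
    cv2.imwrite(f"pics/{n}.png",cv2.resize(im,None,fx=s,fy=s,interpolation=cv2.INTER_CUBIC))
def ray(p,uv):
    R=np.array(p["R"]);t=np.array(p["t"]).ravel()
    d=R.T@np.array([(uv[0]-p["cx"])/p["fx"],(uv[1]-p["cy"])/p["fy"],1]); return -R.T@t,d
def at(p,uv,z):
    o,d=ray(p,uv); return o+d*(z-o[2])/d[2]
def px(p,X):
    c=np.array(p["R"])@np.array(X,float)+np.array(p["t"]).ravel(); return [p["fx"]*c[0]/c[2]+p["cx"],p["fy"]*c[1]/c[2]+p["cy"]]
def totool(v):
    q=np.array(ctrl.sense()["ee_rot"]); return Ro.from_quat(q[[1,2,3,0]]).as_matrix().T@np.array(v,float)
E
python3 - <<'E'
from h import *
np.set_printoptions(precision=1,suppress=True)
s=ctrl.sense();print({k:np.round(s[k],3).tolist() for k in s}, ctrl.nose_length)
q=np.array(s["ee_rot"]);print(Ro.from_quat(q[[1,2,3,0]]).as_matrix())
for c in ("top","scene"):
    p=eyes.capture(c);save(p,c+"0");print(c,-np.array(p["R"]).T@np.array(p["t"]).ravel(),p["fx"])
    for l,z in (("plunger_top",84),("tower_top",61),("apron",21),("dispenser",0),("square_block",0),("round_block",0),("disc3",39)):
        for r in models.spot_point(p,l)[:3]: print(l,np.array(r["centre"]),round(r["confidence"],2),at(p,r["centre"],z))
E
```

```text
pics
{'time_s': 0.0, 'joints': [-1.354, 0.313, 1.498, -0.0, 1.331, -0.223], 'dq': [-0.0, -0.002, 0.003, 0.001, -0.001, 0.001], 'tau': [0.0, -41.227, -25.974, -0.0, 0.004, 0.0], 'eef_pos': [223.446, -474.814, 252.733], 'ee_rot': [0.154, -0.154, 0.691, -0.69], 'force': [-0.198, 0.84, -0.847], 'wrist_torque': [0.0, -0.014, -0.03], 'grip_width': 0.997} 22.0
[[-0.9 -0.   0.4]
 [-0.4  0.  -0.9]
 [-0.  -1.  -0. ]]
top [ 438.9   13.1 1111.7] 399.33449731371564
plunger_top [279.1 226.6] 0.45 [486.2  80.4  84. ]
tower_top [286.7 207.3] 0.82 [538.2  62.6  61. ]
apron [289.1 192.6] 0.63 [582.6  58.4  21. ]
dispenser [289.1 208.4] 0.78 [540.9  58.7   0. ]
square_block [258.9 188.3] 0.8 [596.9 143.8   0. ]
square_block [245.6 268. ] 0.7 [376.5 175.8   0. ]
square_block [348.8 137.2] 0.67 [ 746.3 -109.5    0. ]
round_block [325.4 198.1] 0.65 [570.5 -42.6   0. ]
disc3 [290.  209.3] 0.45 [534.9  54.7  39. ]
scene [1189.9  467.   953.3] 433.62116021253263
plunger_top [349.2 197.5] 0.47 [482.9  67.8  84. ]
tower_top [333.5 215.7] 0.88 [545.8  60.7  61. ]
apron [324.6 232.1] 0.83 [579.8  56.9  21. ]
dispenser [334.8 228.7] 0.87 [538.9  63.4   0. ]
square_block [237.8 246.9] 0.94 [ 749.2 -109.7    0. ]
square_block [348.3 255.9] 0.75 [593.3 145.5   0. ]
square_block [417.7 257.3] 0.65 [484.9 296.3   0. ]
round_block [296.5 216.8] 0.68 [569.6 -49.6   0. ]
disc3 [338.1 220.6] 0.58 [536.7  70.8  39. ]
disc3 [368.  237.3] 0.42 [536.1 167.1  39. ]
```

Run:
```python
import cv2,numpy as np
a=cv2.imread("pics/top0.png")[120:300,200:400];b=cv2.imread("pics/scene0.png")[150:330,250:450]
cv2.imwrite("pics/c0.png",np.hstack([cv2.resize(x,(400*1,360),interpolation=cv2.INTER_CUBIC) for x in(a,b)]))
```

```text
(no output)
```

View pics/top0.png

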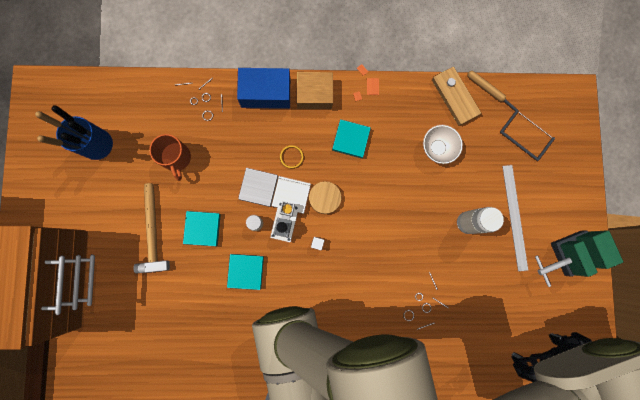

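View pics/c0.png

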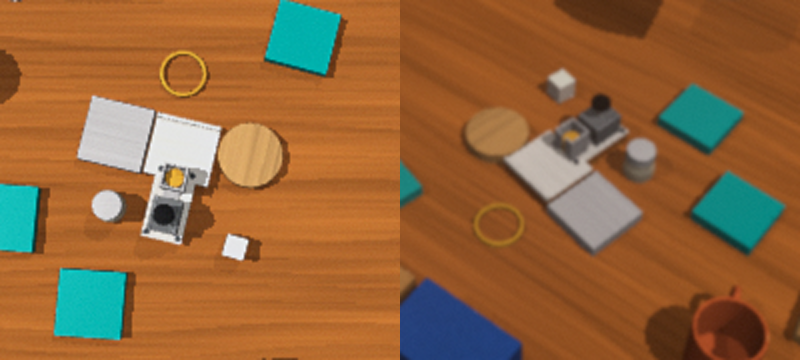

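The top view shows the grey steel square at about (258,187), left of the apron, and the round wood block at (325,198). The turquoise look-alikes are at (202,228), (245,271) and (351,139). I choose the grey one that adjoins the apron. The plunger is at (282,227) and the tower at (288,209). In the right half of the crop the steel block lies at about (348,256) in the scene view, next to the apron.

Run:
```python
from h import *
np.set_printoptions(precision=1,suppress=True)
p=eyes.capture("top")
q=[(246,168),(278,175),(271,206),(239,198.5)]
X=np.array([at(p,u,20) for u in q]);print(X, X.mean(0))
for i in range(4):
    d=X[(i+1)%4]-X[i];print(np.linalg.norm(d[:2]),np.degrees(np.arctan2(d[1],d[0])))
f=np.array([(275,175),(310.5,183.5),(304,213)])
print([at(p,u,21) for u in f])
g=p["color"].astype(int)
m=(g.max(2)<55);m[:215]=0;m[238:]=0;m[:,:272]=0;m[:,292:]=0
v,u=np.nonzero(m);print(len(u),u.mean(),v.mean(),at(p,(u.mean(),v.mean()),84))
print(totool([1,0,0]),totool([0,1,0]))
```

```text
[[650.4 178.   20. ]
 [631.5  89.6  20. ]
 [545.4 107.5  20. ]
 [565.5 195.1  20. ]] [598.2 142.5  20. ]
90.42112713227911 -102.03901300105831
88.02250498165881 168.2540608111817
89.92176784618033 77.07959127435396
86.6434395004575 -11.404009524787536
[array([631.3,  97.7,  21. ]), array([608.3,  -0.4,  21. ]), array([526.5,  17. ,  21. ])]
87 281.6551724137931 226.70114942528735 [485.9  73.8  84. ]
[-0.9  0.   0.4] [-0.4 -0.  -0.9]
```

Run:
```python
from h import *
np.set_printoptions(precision=3,suppress=True)
s=ctrl.sense();P=s["eef_pos"];z=Ro.from_quat(np.array(s["ee_rot"])[[1,2,3,0]]).as_matrix()[:,2]
yd=np.array([np.sin(np.radians(12.2)),np.cos(np.radians(12.2)),0])
for g in(-yd,yd):
    a=np.arctan2(z[0]*g[1]-z[1]*g[0],z@g);print("world yaw",a,"roll about tool y (down)",-a)
# hover: tip 60 above knob
T=np.array([486,74,84+22+60]);print(totool(T-P))
```

```text
world yaw -0.6527362092121068 roll about tool y (down) 0.6527362092121068
world yaw 2.4888564443776864 roll about tool y (down) -2.4888564443776864
[-471.269   87.297 -385.046]
```

```bash
python3 -m crank '[{"dp":[-31,0,-25],"roll":0.05,"gripper":255},{"dp":[-62,0,-51],"roll":0.15,"gripper":255},{"dp":[-94,0,-77],"roll":0.25,"gripper":255},{"dp":[-125,0,-103],"roll":0.35,"gripper":255},{"dp":[-157,0,-128],"roll":0.45,"gripper":255},{"dp":[-188,0,-154],"roll":0.55,"gripper":255},{"dp":[-220,0,-180],"roll":0.653,"gripper":255},{"dp":[-251,0,-205],"roll":0.653,"gripper":255},{"dp":[-283,0,-231],"roll":0.653,"gripper":255},{"dp":[-314,0,-257],"roll":0.653,"gripper":255}]'
python3 - <<'E'
from h import *
np.set_printoptions(precision=3,suppress=True)
s=ctrl.sense();P=s["eef_pos"];print(s["joints"],totool(np.array([486,74,84+22+80])-P))
E
```

```text
time_s: 1.68
eef_pos: [398.7, -106.9, 253.6]
ee_rot: [0.075, -0.076, -0.703, 0.703]
force: [1.0, -0.5, 0.6]
grip_width: 0.001
[-0.548  0.061  1.804 -0.     1.276  1.237] [ -46.967   67.571 -195.306]
```

```bash
python3 -m crank '[{"dp":[-9,10,-38],"roll":0,"gripper":255},{"dp":[-18,25,-76],"roll":0,"gripper":255},{"dp":[-28,40,-114],"roll":0,"gripper":255},{"dp":[-37,55,-152],"roll":0,"gripper":255},{"dp":[-47,67,-195],"roll":0,"gripper":255},{"dp":[-47,67,-195],"roll":0,"gripper":255},{"dp":[-47,67,-195],"roll":0,"gripper":255},{"dp":[-47,67,-195],"roll":0,"gripper":255}]'
python3 - <<'E'
from h import *
np.set_printoptions(precision=3,suppress=True)
s=ctrl.sense();print(s["joints"],Ro.from_quat(np.array(s["ee_rot"])[[1,2,3,0]]).as_matrix())
p=eyes.capture("wrist");save(p,"w1");print(-np.array(p["R"]).T@np.array(p["t"]).ravel())
for l,z in (("plunger_top",84),("tower_top",61),("apron",21),("square_block",0)):
  for r in models.spot_point(p,l)[:2]: print(l,r["centre"],round(r["confidence"],2),at(p,r["centre"],z))
E
```

```text
time_s: 2.35
eef_pos: [485.3, 71.5, 186.4]
ee_rot: [0.075, -0.075, -0.703, 0.703]
force: [-0.4, -1.7, 0.2]
grip_width: 0.004
[-0.093  0.303  1.695 -0.     1.143  1.691] [[-0.977 -0.    -0.211]
 [ 0.211 -0.    -0.977]
 [ 0.    -1.     0.   ]]
[565.146  55.721 308.584]
plunger_top [313.1, 210.5] 0.8 [487.258  75.93   84.   ]
plunger_top [314.9, 129.1] 0.19 [542.54   62.448  84.   ]
tower_top [315.2, 133.9] 0.78 [536.824  63.662  61.   ]
apron [314.3, 76.5] 0.6 [576.845  55.881  21.   ]
square_block [207.0, 69.7] 0.94 [602.547 144.579   0.   ]
square_block [248.5, 305.0] 0.93 [367.202 175.094  -0.   ]
```

View pics/w1.png

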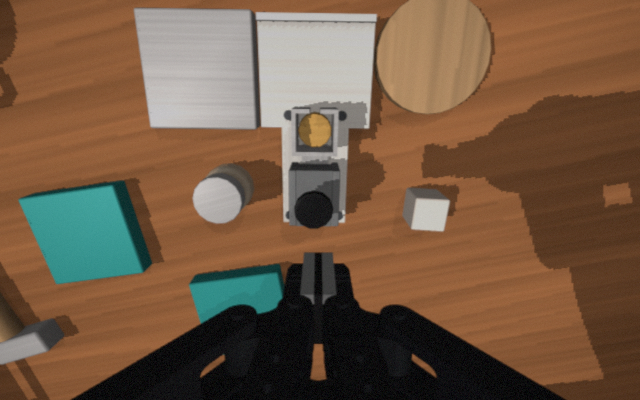

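The close view confirms the choice: the grey steel block at (200,70) adjoins the apron at (315,75) on its left, and the wood block is at (435,55). The plunger is at (313,210).

```bash
python3 -m crank '[{"dp":[-1,30,-3],"roll":0,"gripper":255},{"dp":[-1,60,-3],"roll":0,"gripper":255},{"dp":[-1,76,-3],"roll":0,"gripper":255},{"dp":[-1,80,-3],"roll":0,"gripper":255},{"dp":[-1,84,-3],"roll":0,"gripper":255},{"dp":[-1,88,-3],"roll":0,"gripper":255},{"dp":[-1,92,-3],"roll":0,"gripper":255},{"dp":[-1,95,-3],"roll":0,"gripper":255},{"dp":[-1,97,-3],"roll":0,"gripper":255},{"dp":[-1,97,-3],"roll":0,"gripper":255}]'
```

```text
time_s: 3.43
eef_pos: [486.9, 74.1, 90.6]
ee_rot: [0.075, -0.075, -0.703, 0.703]
force: [-4.0, -0.3, 6.4]
grip_width: -0.002
```

```bash
python3 -m crank '[{"dp":[0,1.5,0],"roll":0,"gripper":255},{"dp":[0,3,0],"roll":0,"gripper":255},{"dp":[0,4,0],"roll":0,"gripper":255},{"dp":[0,4,0],"roll":0,"gripper":255}]'
```

```text
time_s: 3.77
eef_pos: [487.2, 74.1, 87.9]
ee_rot: [0.075, -0.076, -0.703, 0.703]
force: [-9.0, -1.4, 18.8]
grip_width: 0.004
```

The force has jumped to 19 N and the tip is at 65.9 mm, so the plunger is at its stop. I release it now.

```bash
python3 -m crank '[{"dp":[0,0,0],"roll":0,"gripper":255},{"dp":[0,-6,0],"roll":0,"gripper":255},{"dp":[0,-14,0],"roll":0,"gripper":255},{"dp":[0,-24,0],"roll":0,"gripper":255},{"dp":[0,-54,0],"roll":0,"gripper":255},{"dp":[0,-84,0],"roll":0,"gripper":255},{"dp":[0,-100,0],"roll":0,"gripper":255},{"dp":[0,-100,0],"roll":0,"gripper":255},{"dp":[0,-100,0],"roll":0,"gripper":255}]'
python3 - <<'E'
from h import *
np.set_printoptions(precision=1,suppress=True)
p=eyes.capture("wrist");save(p,"w2",(130,0,500,240),2)
o=np.array([537,63.3]);ex=np.array([.9774,-.2113]);ey=np.array([.2113,.9774])
for l,z in (("plunger_top",84),("tower_top",61),("disc0",21),("square_block",0)):
  for r in models.spot_point(p,l)[:4]:
    X=at(p,r["centre"],z);print(l,r["centre"],round(r["confidence"],2),X,ex@(X[:2]-o),ey@(X[:2]-o))
E
```

```text
time_s: 4.52
eef_pos: [487.3, 74.4, 186.5]
ee_rot: [-0.074, 0.076, 0.703, -0.703]
force: [-0.8, -0.1, -0.1]
grip_width: -0.003
plunger_top [318.4, 215.8] 0.66 [484.8  76.   84. ] -53.68010053608367 1.4383152755086932
tower_top [318.6, 135.5] 0.89 [537.5  64.4  61. ] 0.27478604821924557 1.1863494918693405
disc0 [319.3, 131.5] 0.8 [535.9  64.1  21. ] -1.2177272563277344 0.5083050892971144
square_block [208.7, 74.6] 0.86 [601.1 147.3   0. ] 44.89614120104718 95.68971868628715
square_block [248.3, 305.0] 0.85 [370.  178.2   0. ] -187.48027377093274 77.06833375287577
square_block [99.6, 230.8] 0.62 [485.1 299.2   0. ] -100.58410230885825 219.61555925999272
```

View pics/w2.png

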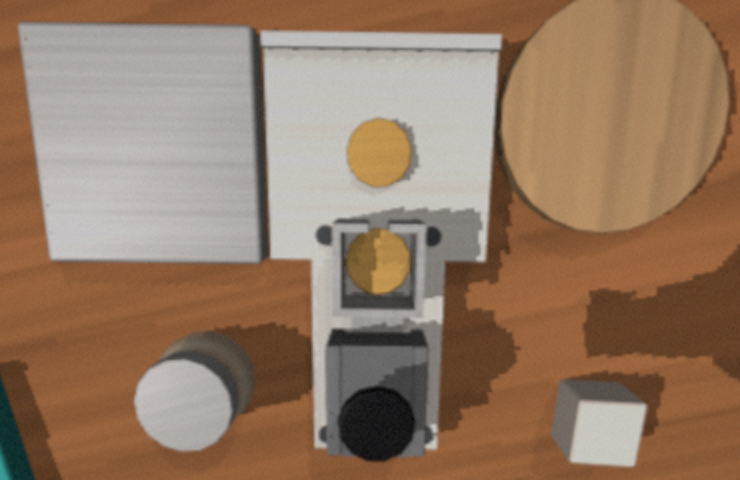

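One disc lies on the apron at about (319.5,76) and the plunger is back up. The steel block's corners are at roughly (140,12), (256,14), (261,131) and (156,131).

Run:
```python
from h import *
np.set_printoptions(precision=1,suppress=True)
p=eyes.capture("wrist")
o=np.array([537,63.8]);ex=np.array([.9774,-.2113]);ey=np.array([.2113,.9774])
P=np.array(ctrl.sense()["eef_pos"])
def D(u,z): X=at(p,u,z)[:2]-o; return np.array([ex@X,ey@X])
g=cv2.cvtColor(p["color"],cv2.COLOR_RGB2HSV);m=cv2.inRange(g,(10,120,60),(30,255,255));m[:55]=0;m[100:]=0;m[:,:280]=0;m[:,360:]=0
v,u=np.nonzero(m);c=(u.mean(),v.mean());d=D(c,27)
print("disc",c,len(u),d)
for k in [(140,12),(256,14),(261,131),(156,131)]: print("block",D(k,20))
for k in [(262,23),(379,24),(373,131)]: print("apron",D(k,21))
print("tcp disp",ex@(P[:2]-o),ey@(P[:2]-o),P[2])
print(totool([*ex,0]),totool([*ey,0]))
```

```text
disc (np.float64(319.1282973621103), np.float64(73.72781774580336)) 834 [42.7  0. ]
block [ 86.9 135.6]
block [85.5 47.9]
block [-1.9 48.9]
block [ -1.7 137.2]
apron [79.2 43.5]
apron [ 78.4 -45.6]
apron [ -1.9 -45.1]
tcp disp -51.38575225203872 -0.12429889099453127 184.58349907913504
[-1. -0. -0.] [ 0. -0. -1.]
```

```bash
python3 -m crank '[{"dp":[-36,0,14],"roll":0,"gripper":255},{"dp":[-72,0,28],"roll":0,"gripper":255},{"dp":[-94,20,36],"roll":0,"gripper":255},{"dp":[-94,55,36],"roll":0,"gripper":255},{"dp":[-94,90,36],"roll":0,"gripper":255},{"dp":[-94,115,36],"roll":0,"gripper":255},{"dp":[-94,130,36],"roll":0,"gripper":255},{"dp":[-94,135,36],"roll":0,"gripper":255},{"dp":[-94,135,36],"roll":0,"gripper":255},{"dp":[-94,135,36],"roll":0,"gripper":255}]'
python3 - <<'E'
from h import *
np.set_printoptions(precision=1,suppress=True)
o=np.array([537,63.8]);ex=np.array([.9774,-.2113]);ey=np.array([.2113,.9774])
P=np.array(ctrl.sense()["eef_pos"]);print("tcp disp",ex@(P[:2]-o),ey@(P[:2]-o),P[2],ctrl.sense()["force"])
p=eyes.capture("wrist");save(p,"w3",(170,50,470,290),2)
E
```

```text
time_s: 5.65
eef_pos: [571.7, 19.4, 51.0]
ee_rot: [0.075, -0.076, -0.703, 0.703]
force: [-0.4, 0.0, 0.4]
grip_width: -0.002
tcp disp 43.314575031997954 -36.05200084381705 51.01550509687333 [-0.4  0.   0.4]
```

View pics/w3.png

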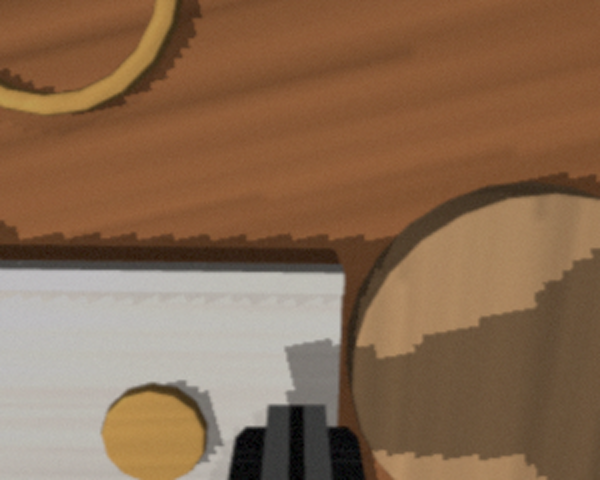

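The disc at (247,266) lies beside the shut fingers at (318,265), clear of them. I lower to about 2 mm above the floor and push slowly.

```bash
python3 -m crank '[{"dp":[0,3,0],"roll":0,"gripper":255},{"dp":[0,6,0],"roll":0,"gripper":255},{"dp":[0,6,-5],"roll":0,"gripper":255},{"dp":[0,6,-11],"roll":0,"gripper":255},{"dp":[0,6,-17],"roll":0,"gripper":255},{"dp":[0,6,-23],"roll":0,"gripper":255},{"dp":[0,6,-29],"roll":0,"gripper":255},{"dp":[0,6,-35],"roll":0,"gripper":255},{"dp":[0,6,-40],"roll":0,"gripper":255},{"dp":[0,6,-40],"roll":0,"gripper":255}]'
python3 - <<'E'
from h import *
np.set_printoptions(precision=1,suppress=True)
p=eyes.capture("wrist");save(p,"w4",(170,50,470,290),2)
E
```

```text
time_s: 6.53
eef_pos: [579.8, 59.6, 44.3]
ee_rot: [-0.075, 0.075, 0.703, -0.703]
force: [-0.6, 1.2, -0.3]
grip_width: -0.001
```

View pics/w4.png

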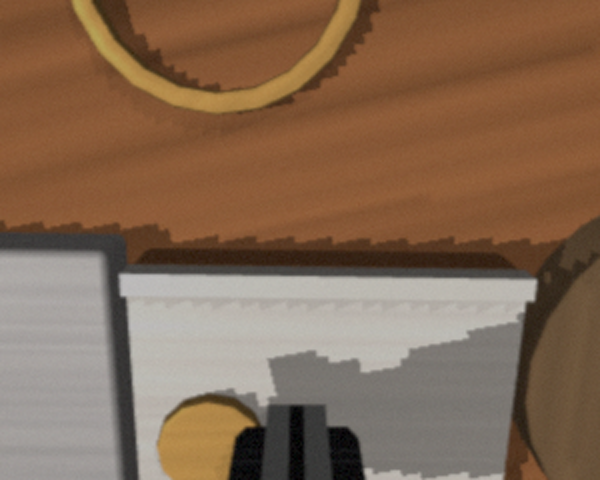

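The disc at (276,270) is touching the left side of the fingers, and its centre is about 21 mm from the tool axis. I push 67 mm further.

```bash
python3 -m crank '[{"dp":[0,0,-4],"roll":0,"gripper":255},{"dp":[0,0,-9],"roll":0,"gripper":255},{"dp":[0,0,-14],"roll":0,"gripper":255},{"dp":[0,0,-19],"roll":0,"gripper":255},{"dp":[0,0,-24],"roll":0,"gripper":255},{"dp":[0,0,-29],"roll":0,"gripper":255},{"dp":[0,0,-34],"roll":0,"gripper":255},{"dp":[0,0,-38],"roll":0,"gripper":255},{"dp":[0,0,-40],"roll":0,"gripper":255}]'
python3 -m crank '[{"dp":[0,0,-5],"roll":0,"gripper":255},{"dp":[0,0,-10],"roll":0,"gripper":255},{"dp":[0,0,-15],"roll":0,"gripper":255},{"dp":[0,0,-20],"roll":0,"gripper":255},{"dp":[0,0,-24],"roll":0,"gripper":255},{"dp":[0,0,-27],"roll":0,"gripper":255},{"dp":[0,0,-27],"roll":0,"gripper":255}]'
python3 - <<'E'
from h import *
p=eyes.capture("wrist");save(p,"w5",(170,50,470,290),2)
E
```

```text
time_s: 7.33
eef_pos: [588.3, 98.3, 44.3]
ee_rot: [-0.075, 0.075, 0.703, -0.703]
force: [-0.2, -0.7, -0.3]
grip_width: 0.0
time_s: 7.92
eef_pos: [594.0, 124.7, 44.3]
ee_rot: [-0.075, 0.075, 0.703, -0.703]
force: [0.0, 0.2, -0.0]
grip_width: 0.003
```

View pics/w5.png

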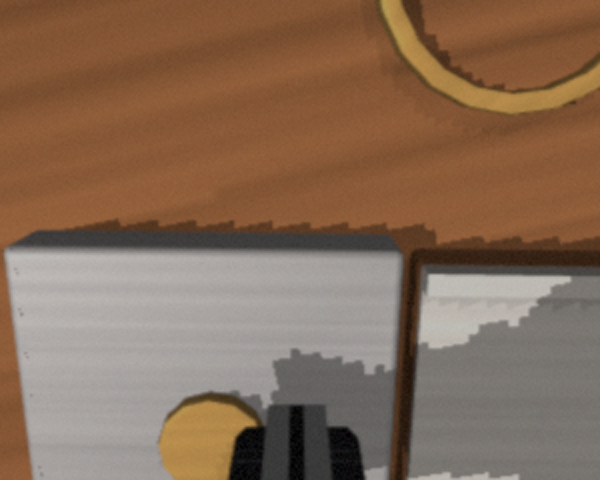

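The disc is on the steel block at (276,270), well clear of the edge at about x = 370. I back off and lift.

```bash
python3 -m crank '[{"dp":[0,0,5],"roll":0,"gripper":255},{"dp":[0,-5,10],"roll":0,"gripper":255},{"dp":[0,-40,10],"roll":0,"gripper":255},{"dp":[0,-80,10],"roll":0,"gripper":255},{"dp":[30,-110,20],"roll":0,"gripper":255},{"dp":[60,-130,30],"roll":0,"gripper":255},{"dp":[90,-130,40],"roll":0,"gripper":255},{"dp":[100,-130,45],"roll":0,"gripper":255},{"dp":[100,-130,45],"roll":0,"gripper":255},{"dp":[100,-130,45],"roll":0,"gripper":255}]'
python3 - <<'E'
from h import *
np.set_printoptions(precision=1,suppress=True)
o=np.array([537,63.8]);ex=np.array([.9774,-.2113]);ey=np.array([.2113,.9774])
p=eyes.capture("wrist");save(p,"w6",(120,0,520,260),2)
for l,z in (("disc0",20),("square_block",0)):
  for r in models.spot_point(p,l)[:3]: X=at(p,r["centre"],z)[:2]-o;print(l,r["centre"],round(r["confidence"],2),ex@X,ey@X)
E
```

```text
time_s: 8.8
eef_pos: [486.9, 100.7, 175.0]
ee_rot: [-0.075, 0.076, 0.703, -0.703]
force: [0.9, 0.3, -0.1]
grip_width: 0.003
disc0 [352.5, 124.2] 0.89 -0.34267005156384783 -1.2249814199607034
disc0 [259.9, 183.7] 0.72 -49.89355069318731 76.47880169831363
square_block [235.9, 64.4] 0.83 46.15368447636722 94.0405405292168
square_block [117.2, 231.5] 0.79 -102.41374521318562 219.92999383795146
square_block [270.6, 309.3] 0.58 -190.80796591457877 76.58144031863701
```

View pics/w6.png

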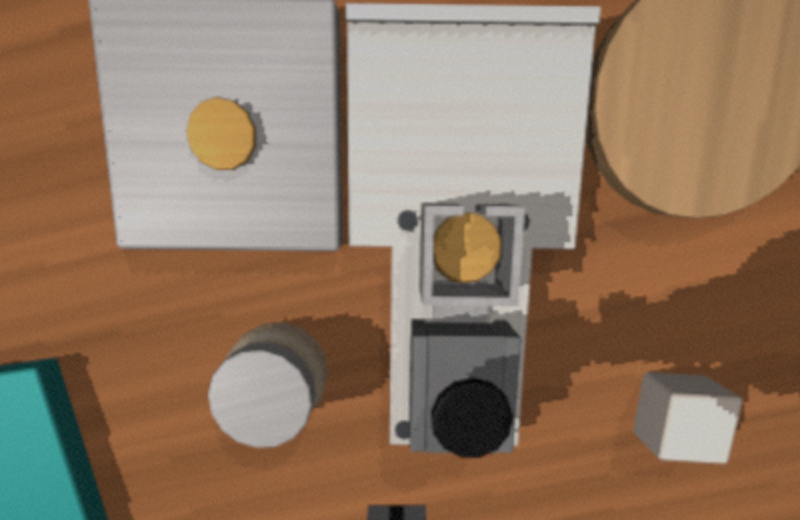

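The disc lies flat near the middle of the steel block, at about (230,66). The other discs are in the tower at (353,123), the plunger is up, and nothing else has moved. I hand it in.

```bash
python3 -c "
from rig import ctrl
print(ctrl.finish_job(), ctrl.sense()['time_s'])"
```

```text
the job is handed in; nothing more can be done
the job is handed in; nothing more can be done
```

The job is handed in, at about 9 s of robot time. I pressed the plunger once to its stop (tip at 65.9 mm, force up to 19 N) and let it spring back. One disc came out, and I pushed it with the shut fingertips across onto the grey square steel block, to the left of the apron.

The last wrist picture showed:
- **Disc:** flat near the middle of the steel block, well inside its edges.
- **Dispenser:** plunger up, the other discs in the tower, apron empty.
- **Bystanders:** the jar and wax block where they were. The mug, bowl, can and mallet were out of that picture, and the bangle was last seen while pushing. I did not re-check them, but the arm met no unexpected forces.

One check disagreed: the network did not report the dispensed disc on the block. For "disc0" it gave the stack in the tower and, as its second answer, something at the jar's place. I therefore judged the disc's final position by eye from the picture, without measuring it.

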